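# Seat the slicer's blade cassette and tighten its wing screw

### The job

Push the blade cassette of the vegetable slicer fully home into its housing by its upright black tab, and only then turn the loose wing screw on top of the housing clockwise until it is tight, by repeated strokes of a fingertip against its wings. Do not pinch the tab or the wings, leave everything else on the counter where it is, and finish clear of it all.

Things in the scene. Friction and masses are not known exactly. Their poses are not given: they have to be found in the camera images.
- slicer: vegetable slicer fixed on the counter: an aluminium base plate 270 x 160 x 12 mm carrying a steel housing 120 (x) x 140 (y) mm whose flat top is 60 mm above the counter. Origin: on the counter straight under the wing screw's axis, the centre of the housing. Its x axis points the way the cassette is pushed in (away from the robot, within 0.4 rad), z up. The housing's near face is at x = -60 mm; the base plate reaches from x = -180 to +90 mm
- cassette (a joint): how far the blade cassette has slid into the housing along the slicer's x, in m: 0 = 60 mm short of home, 0.060 = home (hard stop; the black tab then touches the housing's near face). Starts between 0 and 0.025. Slides stiffly, takes about 3 N plus 8 N per m/s, stays where it is left
- tab (a point): middle of the near face of the cassette's black upright push tab, a plate 60 mm wide (y), 8 mm thick (x), standing from 23 to 58 mm above the counter (this point: 40 mm above it). Push it here along the slicer's x; in front of it the base plate's top is at 12 mm. Low guide rails (top at 26 mm) run 54 mm to either side
- wing (a joint): angle of the steel wing screw on top of the housing, rad, growing clockwise as seen from above (tightening). 2 pi = 6.28 is tight (hard stop). Starts between 1.2 and 2.9, so 3.4 to 5.1 rad are still to turn. The two wings point along the slicer's x axis at 0, at pi and at 2 pi: while tightening they come in line with it once on the way, and the second time the screw is tight. Loose: turns with about 0.03 N m and stays where it is left; it does not rise or sink
- wing_axis (a point): point on the vertical axis of the wing screw, 87 mm above the counter. Round hub 18 mm across, up to 89 mm above the counter, in a low washer 34 mm across
- wing_tip (a point): middle of the outer end of one wing, 35 mm from the axis, 87 mm above the counter. Two equal flat upright wings stand opposite each other, each from 8 to 35 mm from the axis, 6 mm thick, from 72 to 102 mm above the counter (12 to 42 mm above the housing top). Other small things on the housing top are under 4 mm high
- bowl: steel bowl, rim 100 mm across, 50 mm high, beside the slicer's left (+y) side. Bystander. Origin: centre of its underside
- spoon: steel spoon lying beside the slicer's right (-y) side, handle towards its near end. Bystander. Origin: on its lengthwise axis, at its underside
- jar: glass jar, 60 mm across, 75 mm high, beside the slicer's right (-y) side. Bystander. Origin: centre of its underside
- spatula: spatula lying on the green cutting board. Bystander. Origin: on its lengthwise axis, at its underside
- onion: onion, 76 mm across, 66 mm high, on the green cutting board. Bystander. Origin: centre of its underside
- pan: open steel pan 170 x 150 x 65 mm, on the counter to the right. Bystander. Origin: centre of its underside
- ramekin: white cup, 72 mm across, 42 mm high, on the counter to the right. Bystander. Origin: centre of its underside

How it is judged (in metres and radians):
On the way, in this order (a step that is already met when the one before it is completed fails the run):
1. the cassette is pushed fully home (value of joint cassette above 0.057 m), for 0.2 s.
2. the wing screw is turned tight (value of joint wing above 6.16 rad and value of joint cassette above 0.057 m), for 0.2 s.
At the end, for the whole second after the job is handed in: the cassette is within 3 mm of home (joint cassette above 0.057), the wing screw within 0.12 rad of its stop (joint wing above 6.16), both at rest, and every bystander within 30 mm of where it stood (all of step 2 and velocity of joint wing between -0.1 and 0.1 rad/s and velocity of joint cassette between -0.01 and 0.01 m/s and distance of each of bowl, spoon, jar, spatula, onion, pan, ramekin from where it was at the start of the episode below 0.03 m); the robot touches nothing.
It fails at once if the wing screw is turned (its tip shifted over 20 mm) before the cassette is home (value of joint cassette below 0.055 m and distance of wing_tip from where it was at the start of the episode above 0.02 m).
It fails at once if the wings are pinched: over 3 N on both of their flat sides at once ((contact force between the fingers and wing_c3 above 3 N or contact force between the fingers and wing_c4 above 3 N) and (contact force between the fingers and wing_c5 above 3 N or contact force between the fingers and wing_c6 above 3 N)).
It fails at once if the tab is pinched: over 3 N on both of its faces at once (contact force between the fingers and cassette_c4 above 3 N and contact force between the fingers and cassette_c5 above 3 N).
It fails at once if a bystander is moved or lifted by over 30 mm (distance of any of bowl, spoon, jar, spatula, onion, pan, ramekin from where it was at the start of the episode above 0.03 m).
It also fails if it takes over 54 s, if anything falls off the work surface, if the arm or the gripper's body presses on something with over 40 N, if the wrist force passes 120 N, or if a joint passes its speed limit or range.

### The arm

A 6-joint arm with a two-finger parallel gripper is mounted at the origin on the work surface. World frame = base frame: x ahead of the robot, y to its left, z up, the work surface at z = 0. Lengths are in m, angles in degrees, forces in N, time in s.
With the tool pointing down it reaches from about 0.4 to 0.825 m from the base axis. Payload 7 kg.
Tool frame: the origin (TCP) lies between the finger pads; the fingertips stand 11 mm ahead of it and the grasp point (between the pads) lies 8 mm behind it; z points along the fingers, y is the direction in which the jaws open and shut (so a half turn about z gives the same grasp; the last joint's range is limited). The gripper opens to 88 mm and grips with 3 to 60 N. Pads are 19 mm wide; open, the fingers measure 130 mm over their backs; the gripper's body (78 mm by 193 mm) begins 47 mm behind the grasp point.
Start: joints at [86.694, 20.546, 0.682, 0, -70.136, -16.507], TCP at [0.229, 0.635, 0.199] pointing down, gripper open.
Joint ranges: [-176.03, 176.03], [-82.01, 121.73], [-58.28, 71.71], [-173.87, 95.51], [-174.79, -0.11], [-173.66, 173.66]. Speed limits (degrees/s): [136.94, 136.94, 172.46, 180, 180, 180].

### API

Orientations are given as [roll, pitch, yaw] about the fixed x, y, z axes, in that order (R = Rz(yaw) Ry(pitch) Rx(roll)).
In Python, from plant import r gives the robot as it stands.
- The arm moves only by the shell command python3 -m inch 'ROWS' [OPENING] [FORCE]. ROWS is JSON, a list of rows, each an object of numbers: "x", "y", "z": the shift along the tool's x, y, z as a fraction of full scale; "yaw": the turn about the tool's z as a fraction of full scale. In form: [{"x": .., "y": .., "z": .., "yaw": ..}, ...]. A call has 1 to 5 rows; each row shifts and turns the pose as measured when the row begins, along the tool's axes as they then stand; what a row does not reach is not made up. Full scale, the value 1, is 0.025 m for a shift and 4 degrees for a turn. A row lasts 1/12 s, in which the tool goes at most 41.7 mm and 7.16 degrees, less where a joint would pass 70% of its speed; a pose out of reach is approached as far as the arm can. A call with a number of a shift or a turn outside -1 to 1 is refused whole. A call with a gripper value outside its range is refused whole. OPENING is the opening, from -1 (shut) to 1 (fully open), set as the call begins (- or left out, the last holds). The fingers move at their own pace and stop on an object; FORCE is the grip in N (left out, the last holds). Time passes only in rows, so rows that do not move let the fingers close. It gives the time, the measured TCP pose, the force and the opening at its end, in the units of the state.
- r.get_state(): the state, without advancing time (a new reading comes with each control period).
- r.capture(name): name is "scene" or "top" or "wrist"; returns (picture, depth): 420x560x3 uint8, red, green, blue; 420x560 float32, m along the optical axis (not along the pixel's ray), 0 where there is no reading.
- r.camera_info(name): a dict with "mtx" (3x3 intrinsics, pixels), "pose" (4x4, takes a point from camera to world coordinates). Camera axes: x right, y down, z forward; pixel columns grow to the right and rows downward; lengths in m; the calibration is good to about 2 mm. A picture is of the moment at which its call begins: read the wrist's pose just before it. camera_info takes no time and is no camera call; for the wrist camera it gives the pose at the moment of the call.
- r.close_job(): hands the job in, once; it reports no verdict.
The state is a dict: "time_s": time; "joints": joint angles; "qd": joint speeds; "joint_torque": joint torques, N m; "tcp_pos": TCP position; "eef_rot": TCP orientation; "contact_force": force on the tool from outside, world axes, zero at the start; "moment": the same for the moment, N m; "gripper_width": finger opening in m.
Only numpy, scipy, OpenCV 4.12 (cv2) and the standard library are available. Lean on these libraries where they do the work, as an engineer would, in place of code of your own. Each camera call takes 0.05 s, during which the arm holds its last target. There are 200 camera calls.

## Working session

There is one attempt and no reset: what is moved stays moved. The work goes in short steps, Python scripts to look and compute and a shell command to move; the robot and the scene stay as the last step left them, time stands still between calls to the robot, and variables do not carry over. Pictures are saved under pics/ and viewed, about 8 in all and at most 12, crops included, and the job is handed in when it is done.

```bash
ls; mkdir -p pics; python3 - <<'E'
from plant import r
import cv2,numpy as np
s=r.get_state();print({k:np.round(v,3).tolist() for k,v in s.items()})
for n in("scene","top"):
    i=r.camera_info(n);p,d=r.capture(n)
    np.savez(f'pics/{n}0.npz',p=p,d=d,K=i['mtx'],T=i['pose'])
    print(n,np.round(i['pose'],3).tolist(),np.round(i['mtx'],1).tolist())
    cv2.imwrite(f'pics/{n}0.png',p[:,:,::-1])
E
```

```text
pics
{'time_s': 0.0, 'joints': [86.697, 20.592, 0.633, -0.02, -70.136, -16.506], 'qd': [0.04, 0.027, 0.042, 0.062, -0.031, 0.041], 'joint_torque': [0.004, -58.272, 29.305, 6.997, 0.007, -0.0], 'tcp_pos': [0.229, 0.635, 0.198], 'eef_rot': [179.903, -0.009, -19.816], 'contact_force': [0.056, -0.066, -0.393], 'moment': [0.024, 0.025, -0.022], 'gripper_width': 0.088}
scene [[0.112, 0.701, -0.704, 1.451], [0.994, -0.091, 0.067, -0.07], [-0.017, -0.707, -0.707, 0.937], [0.0, 0.0, 0.0, 1.0]] [[406.1, 0.0, 277.8], [0.0, 406.1, 207.3], [0.0, 0.0, 1.0]]
top [[0.008, -0.993, 0.121, 0.451], [-1.0, -0.007, 0.004, 0.015], [-0.003, -0.121, -0.993, 1.396], [0.0, 0.0, 0.0, 1.0]] [[386.5, 0.0, 276.5], [0.0, 386.5, 214.6], [0.0, 0.0, 1.0]]
```

View pics/top0.png

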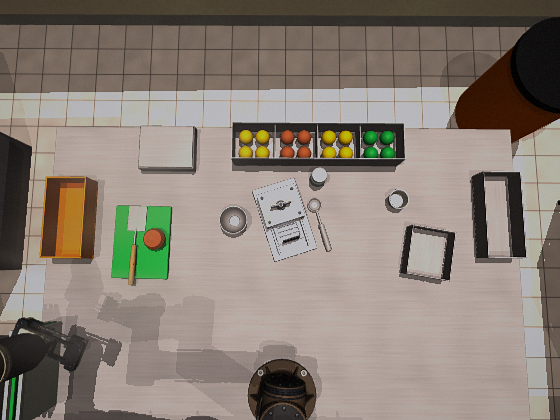

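View pics/scene0.png

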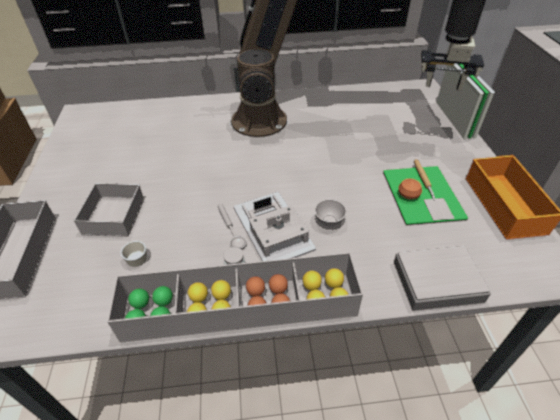

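The top view shows the slicer with its wing screw near (281,205), the tab near (290,238), the bowl at (233,220), the spoon at (320,222) and the jar at (318,177). Next I'll estimate poses from depth.

```bash
cat > h.py <<'E'
import numpy as np,cv2
def pts(d,K,T):
    v,u=np.mgrid[:d.shape[0],:d.shape[1]]
    P=np.stack([(u-K[0,2])/K[0,0]*d,(v-K[1,2])/K[1,1]*d,d],-1)
    W=P@T[:3,:3].T+T[:3,3]; W[d<=0]=np.nan
    return W
def snap(name,tag):
    from plant import r
    i=r.camera_info(name);p,d=r.capture(name)
    np.savez(f'pics/{tag}.npz',p=p,d=d,K=i['mtx'],T=i['pose'])
    cv2.imwrite(f'pics/{tag}.png',p[:,:,::-1]); return p,d,pts(d,np.array(i['mtx']),np.array(i['pose']))
E
python3 - <<'E'
from h import *
z=np.load('pics/top0.npz');W=pts(z['d'],z['K'],z['T'])
S=W[170:270,215:335].reshape(-1,3)
print(np.round(np.nanpercentile(S[:,2],[1,10,50,90,99]),3))
for lo,hi in((.05,.066),(.075,.11)):
    m=(S[:,2]>lo)&(S[:,2]<hi);Q=S[m,:2].astype(np.float32)
    print(lo,len(Q),cv2.minAreaRect(Q),np.median(Q,0))
for n,(u,v) in dict(wing=(281,205),tab=(290,238),jar=(318,177),bowl=(233,220)).items(): print(n,np.round(W[v,u],3))
g=z['p'][170:270,220:340];cv2.imwrite('pics/topc.png',cv2.resize(g[:,:,::-1],None,fx=6,fy=6,interpolation=cv2.INTER_CUBIC))
E
```

```text
[-0.006 -0.003  0.002  0.058  0.076]
0.05 1377 ((0.6115245223045349, 0.013641297817230225), (0.19346165657043457, 0.4022511839866638), 22.857065200805664) [0.64354867 0.00508294]
0.075 142 ((0.696770429611206, -0.060350485146045685), (0.049878545105457306, 0.22854146361351013), 41.34552001953125) [ 0.7342944  -0.10578731]
wing [0.644 0.005 0.088]
tab [ 0.533 -0.027  0.057]
jar [ 0.745 -0.123  0.075]
bowl [0.6   0.177 0.009]
```

View pics/topc.png

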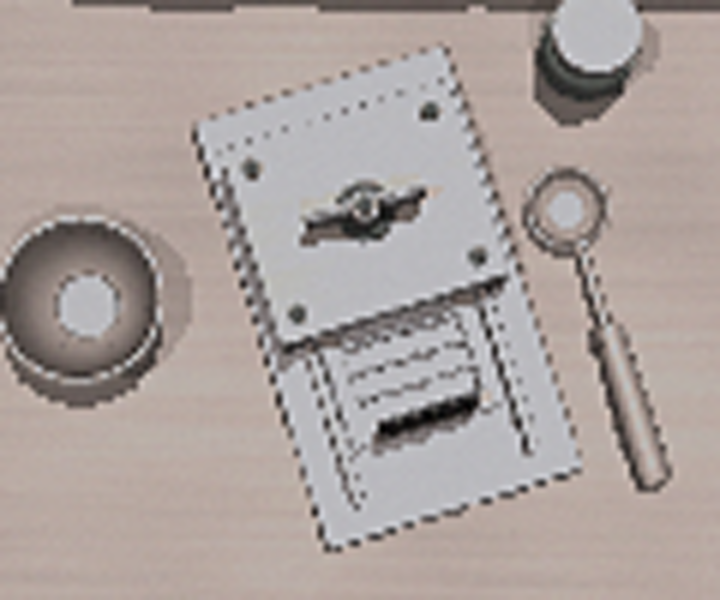

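```bash
A='x'; 
python3 -m inch '[{"x":0.85,"y":1},{"x":0.85,"y":1},{"x":0.85,"y":1},{"x":0.85,"y":1},{"x":0.85,"y":1}]' -1
python3 -m inch '[{"x":0.85,"y":1},{"x":0.85,"y":1},{"x":0.85,"y":1},{"x":0.85,"y":1},{"x":0.85,"y":1}]'
python3 -m inch '[{"x":0.85,"y":1},{"x":0.85,"y":1},{"x":0.85,"y":1},{"x":0.85,"y":1},{"x":0.85,"y":1}]'
python3 -m inch '[{"x":0.85,"y":1},{"x":0.85,"y":1},{"x":0.85,"y":1},{"x":0.85,"y":1},{"x":0.85,"y":1}]'
python3 -m inch '[{"yaw":-1},{"yaw":-1},{"yaw":-1},{"yaw":-1},{"yaw":-1}]'
python3 -m inch '[{"yaw":-1},{"yaw":-1},{"yaw":-1},{"yaw":-1}]'
python3 - <<'E'
from h import *
from plant import r
p,d,W=snap('wrist','w1')
print(np.round(r.camera_info('wrist')['pose'],3).tolist(),np.round(r.get_state()['joints'],1))
E
```

```text
[[-0.339, -0.903, -0.265, 0.299], [-0.941, 0.326, 0.094, 0.609], [0.001, 0.282, -0.96, 0.384], [0.0, 0.0, 0.0, 1.0]] [ 86.7  20.6   0.6  -0.  -70.1 -16.5]validation failed for argument at $[0]...
validation failed for argument at $[0]...
validation failed for argument at $[0]...
validation failed for argument at $[0]...
validation failed for argument at $[0]...
validation failed for argument at $[0]...
```

View pics/w1.png

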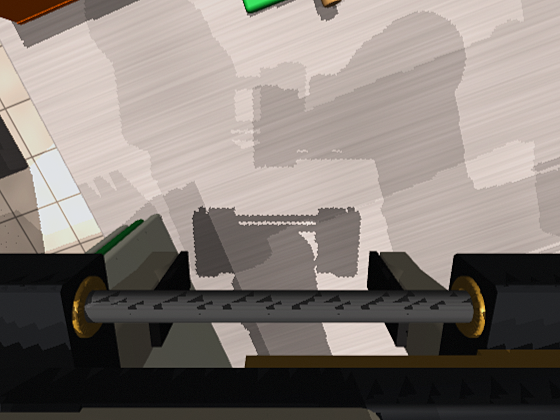

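The arm has not moved: every call was refused, probably because each row needs all four keys. The wrist picture shows the fingers at the bottom and tool +x pointing up.

```bash
python3 -m inch '[{"x":0.85,"y":1,"z":0,"yaw":0},{"x":0.85,"y":1,"z":0,"yaw":0},{"x":0.85,"y":1,"z":0,"yaw":0},{"x":0.85,"y":1,"z":0,"yaw":0},{"x":0.85,"y":1,"z":0,"yaw":0}]' -1
python3 -m inch '[{"x":0.85,"y":1,"z":0,"yaw":0},{"x":0.85,"y":1,"z":0,"yaw":0},{"x":0.85,"y":1,"z":0,"yaw":0},{"x":0.85,"y":1,"z":0,"yaw":0},{"x":0.85,"y":1,"z":0,"yaw":0}]'
```

```text
time_s: 0.57
tcp_pos: [0.2854, 0.4795, 0.1939]
eef_rot: [179.6, -0.1, -19.5]
contact_force: [0.9, -0.8, 0.2]
gripper_width: 0.0602
time_s: 0.98
tcp_pos: [0.3446, 0.3173, 0.1939]
eef_rot: [179.5, -0.0, -19.4]
contact_force: [0.8, 0.6, -0.3]
gripper_width: 0.0263
```

```bash
python3 -m inch '[{"x":0.9,"y":1,"z":0,"yaw":0},{"x":0.9,"y":1,"z":0,"yaw":0},{"x":0.9,"y":1,"z":0,"yaw":0},{"x":0.9,"y":1,"z":0,"yaw":0},{"x":0.9,"y":1,"z":0,"yaw":0}]'
python3 -m inch '[{"x":0.9,"y":1,"z":0,"yaw":0},{"x":0.9,"y":1,"z":0,"yaw":0},{"x":0.9,"y":1,"z":0,"yaw":0},{"x":0.9,"y":1,"z":0,"yaw":0},{"x":0.9,"y":1,"z":0,"yaw":0}]'
python3 -m inch '[{"x":0.3,"y":0.9,"z":0,"yaw":-1},{"x":0,"y":0,"z":0,"yaw":-1},{"x":0,"y":0,"z":0,"yaw":-1},{"x":0,"y":0,"z":0,"yaw":-1},{"x":0,"y":0,"z":0,"yaw":-1}]'
python3 -m inch '[{"x":0,"y":0,"z":0,"yaw":-1},{"x":0,"y":0,"z":0,"yaw":-1},{"x":0,"y":0,"z":0,"yaw":-1},{"x":0,"y":0,"z":0,"yaw":-1},{"x":0,"y":0,"z":0,"yaw":0}]'
python3 - <<'E'
from h import *
from plant import r
p,d,W=snap('wrist','w2')
print(np.round(r.camera_info('wrist')['pose'],3).tolist(),np.round(r.get_state()['joints'],1))
E
```

```text
time_s: 1.4
tcp_pos: [0.4096, 0.1535, 0.1954]
eef_rot: [179.6, -0.0, -19.3]
contact_force: [1.2, 0.7, -0.6]
gripper_width: 0.0006
time_s: 1.82
tcp_pos: [0.4753, -0.0102, 0.1972]
eef_rot: [179.8, -0.1, -19.2]
contact_force: [0.6, 0.5, 0.1]
gripper_width: 0.0003
time_s: 2.23
tcp_pos: [0.4752, -0.0428, 0.1959]
eef_rot: [179.7, 0.1, 0.9]
contact_force: [0.8, 0.6, -1.0]
gripper_width: 0.0007
time_s: 2.65
tcp_pos: [0.474, -0.0436, 0.1949]
eef_rot: [179.7, 0.4, 17.9]
contact_force: [0.1, 0.8, 0.2]
gripper_width: 0.0003
[[0.303, -0.913, -0.273, 0.546], [-0.953, -0.289, -0.091, -0.02], [0.004, 0.287, -0.958, 0.38], [0.0, 0.0, 0.0, 1.0]] [ 18.7   1.8 -23.8   0.3 -64.7  88.8]
```

View pics/w2.png

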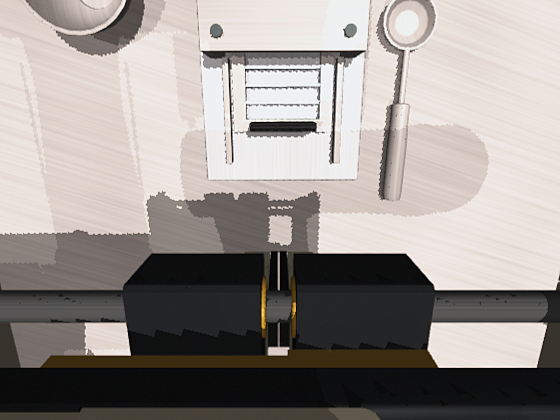

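The slicer is now well in view and lined up with the tool. The tab's top edge is at about (282,127), the housing front edge at row 50, and the plate's near edge at row 180. Now I'll fit the pose.

```bash
python3 - <<'E'
from h import *
z=np.load('pics/w2.npz');W=pts(z['d'],z['K'],z['T']);p=z['p'].astype(int)
R=W[100:140,235:330].reshape(-1,3);m=(R[:,2]>.05)&(R[:,2]<.065)
Q=R[m];print('tab top',len(Q),Q.mean(0).round(4),cv2.minAreaRect(Q[:,:2].astype(np.float32)),np.median(Q[:,2]))
# housing front edge: per column, lowest row with z>.05, rows<70
E=[]
for u in range(215,355,2):
    c=W[:75,u];k=np.where((c[:,2]>.052)&(c[:,2]<.066))[0]
    if len(k):E.append(c[k.max()])
E=np.array(E);f=cv2.fitLine(E[:,:2].astype(np.float32),cv2.DIST_HUBER,0,.01,.01).ravel();print('front edge dir',f, 'normal yaw',np.degrees(np.arctan2(-f[0],f[1])),E.mean(0))
# plate side edges via z between .008,.016
L=[];Rr=[]
for v in range(60,175,3):
    c=W[v,195:380];k=np.where(np.abs(c[:,2]-.012)<.004)[0]
    if len(k):L.append(c[k.min()]);Rr.append(c[k.max()])
for X in(L,Rr):
    X=np.array(X);f=cv2.fitLine(X[:,:2].astype(np.float32),cv2.DIST_HUBER,0,.01,.01).ravel();print('side',np.degrees(np.arctan2(f[1],f[0])),X.mean(0))
z=np.load('pics/top0.npz');T=pts(z['d'],z['K'],z['T'])[170:270,250:312].reshape(-1,3)
t=T[(T[:,2]>.07)&(T[:,2]<.11)&(np.hypot(T[:,0]-.644,T[:,1]-.005)<.05)];print('wing',t.mean(0),cv2.minAreaRect(t[:,:2].astype(np.float32)))
E
```

```text
tab top 616 [ 0.5299 -0.0296  0.0565] ((0.5297993421554565, -0.030419345945119858), (0.008026156574487686, 0.05972641333937645), 17.939794540405273) 0.05613199604279423
front edge dir [ 0.30853882 -0.95121175  0.59564924 -0.03024626] normal yaw -162.0288 [ 0.58964274 -0.0117477   0.05447314]
side 18.079582 [0.51212554 0.0471027  0.01154464]
side 18.257845 [ 0.56065401 -0.10374362  0.01141482]
wing [0.64738243 0.00693185 0.09356983] ((0.6472324132919312, 0.006740648299455643), (0.015505360439419746, 0.06716421991586685), 8.85887336730957)
```

```bash
python3 -m inch '[{"x":0,"y":0.2,"z":1,"yaw":0},{"x":0,"y":0,"z":1,"yaw":0},{"x":0,"y":0,"z":1,"yaw":0},{"x":0,"y":0,"z":1,"yaw":0},{"x":0,"y":0,"z":1,"yaw":0}]'
python3 -m inch '[{"x":0,"y":0,"z":0.5,"yaw":0},{"x":0,"y":0,"z":0.3,"yaw":0},{"x":0,"y":0,"z":0,"yaw":0}]'
```

```text
time_s: 3.12
tcp_pos: [0.4808, -0.0483, 0.0722]
eef_rot: [179.7, -0.5, 16.9]
contact_force: [0.4, -0.6, -0.1]
gripper_width: 0.0006
time_s: 3.37
tcp_pos: [0.4771, -0.0493, 0.0463]
eef_rot: [179.7, -0.0, 16.4]
contact_force: [-1.0, -0.6, -0.0]
gripper_width: 0.0003
```

```bash
python3 -m inch '[{"x":0.8,"y":-0.05,"z":0,"yaw":-0.4},{"x":0.5,"y":0,"z":0,"yaw":0},{"x":0.4,"y":0,"z":0,"yaw":0},{"x":0.4,"y":0,"z":0,"yaw":0},{"x":0.4,"y":0,"z":0,"yaw":0}]'
python3 -m inch '[{"x":0.4,"y":0,"z":0,"yaw":0},{"x":0.4,"y":0,"z":0,"yaw":0},{"x":0.4,"y":0,"z":0,"yaw":0}]'
```

```text
time_s: 3.78
tcp_pos: [0.5393, -0.0286, 0.049]
eef_rot: [179.7, -0.1, 17.7]
contact_force: [0.2, 0.3, 0.3]
gripper_width: 0.0004
time_s: 4.03
tcp_pos: [0.5715, -0.0184, 0.0502]
eef_rot: [179.7, -0.2, 17.6]
contact_force: [0.2, -0.3, 1.1]
gripper_width: 0.0005
```

```bash
python3 -m inch '[{"x":0.2,"y":0,"z":0.1,"yaw":0}]'
python3 -m inch '[{"x":0.15,"y":0,"z":0.1,"yaw":0}]'
python3 - <<'E'
from h import *
snap('wrist','w3')
E
```

```text
time_s: 4.12
tcp_pos: [0.5783, -0.0163, 0.0481]
eef_rot: [179.7, -0.3, 17.6]
contact_force: [-0.2, 0.5, 0.2]
gripper_width: 0.0005
time_s: 4.2
tcp_pos: [0.5827, -0.015, 0.0454]
eef_rot: [179.7, -0.3, 17.6]
contact_force: [-0.3, 0.6, -0.1]
gripper_width: 0.0006
```

View pics/w3.png

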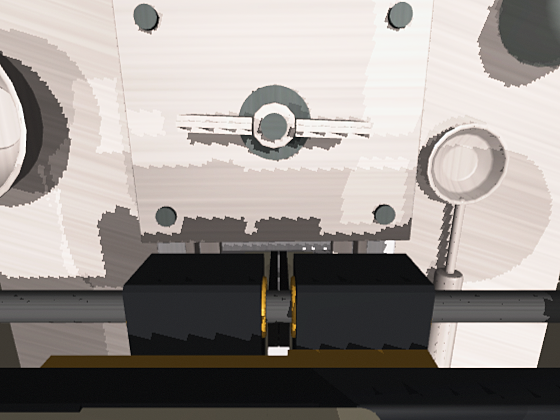

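The wings lie across the picture, at (180–370,125), and are still unturned. The tab is hidden under the gripper body. I'll keep pushing gently until the stop shows in the force.

```bash
python3 -m inch '[{"x":0.15,"y":0,"z":0,"yaw":0}]'
python3 -m inch '[{"x":0.15,"y":0,"z":0,"yaw":0}]'
python3 - <<'E'
from h import *
p,d,W=snap('scene','s1')
cv2.imwrite('pics/s1c.png',cv2.resize(p[170:270,210:330,::-1],None,fx=6,fy=6,interpolation=cv2.INTER_CUBIC))
z=np.load('pics/w3.npz');W=pts(z['d'],z['K'],z['T'])
c=W[200:256:3,275];print(c.round(3))
E
```

```text
time_s: 4.33
tcp_pos: [0.5859, -0.0139, 0.0443]
eef_rot: [179.7, -0.2, 17.6]
contact_force: [-0.2, 0.2, -0.2]
gripper_width: 0.0004
time_s: 4.42
tcp_pos: [0.5894, -0.0127, 0.044]
eef_rot: [179.7, -0.2, 17.6]
contact_force: [0.5, 0.4, -0.4]
gripper_width: 0.0003
[[ 0.611 -0.004  0.06 ]
 [ 0.61  -0.004  0.06 ]
 [ 0.608 -0.005  0.06 ]
 [ 0.607 -0.005  0.06 ]
 [ 0.605 -0.006  0.06 ]
 [ 0.603 -0.006  0.059]
 [ 0.603 -0.007  0.062]
 [ 0.601 -0.007  0.06 ]
 [ 0.599 -0.008  0.06 ]
 [ 0.598 -0.008  0.06 ]
 [ 0.596 -0.009  0.06 ]
 [ 0.594 -0.009  0.06 ]
 [ 0.593 -0.01   0.061]
 [ 0.591 -0.01   0.061]
 [ 0.572 -0.016  0.013]
 [ 0.571 -0.016  0.014]
 [ 0.568 -0.017  0.012]
 [ 0.59  -0.011  0.073]
 [ 0.59  -0.01   0.078]]
```

View pics/s1c.png

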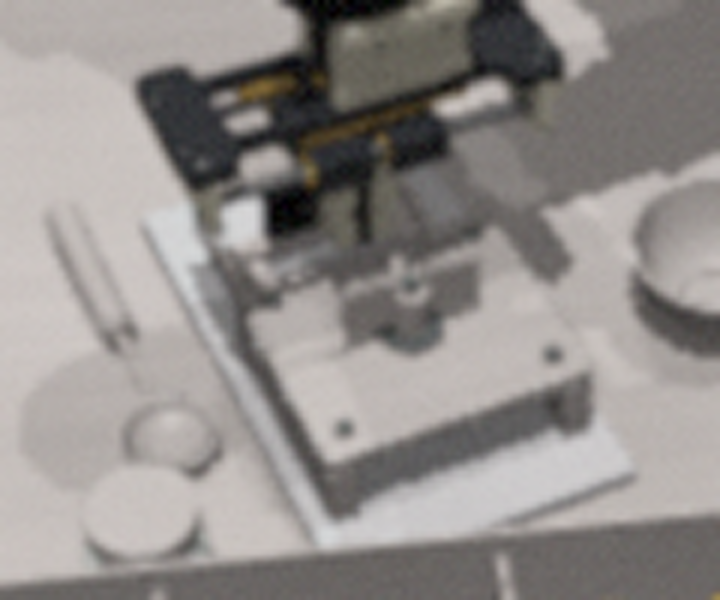

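```bash
python3 - <<'E'
from h import *
for t in('w2','w3'):
    z=np.load(f'pics/{t}.npz');W=pts(z['d'],z['K'],z['T']);T=z['T']
    print(t)
    for u in(240,258,268,274,280,286,292,305):
        print(u,[tuple((1000*W[v,u]).round().astype(int)) if z['d'][v,u]>0 else 0 for v in range(236,300,6)])
p=np.load('pics/w3.npz')['p'][200:320,200:360,::-1];cv2.imwrite('pics/w3c.png',cv2.resize(p,None,fx=5,fy=5))
E
```

```text
w2
240 [(np.int64(396), np.int64(-23), np.int64(0)), (np.int64(388), np.int64(-25), np.int64(-2)), (np.int64(381), np.int64(-27), np.int64(-1)), (np.int64(507), np.int64(-22), np.int64(292)), (np.int64(507), np.int64(-22), np.int64(297)), (np.int64(507), np.int64(-22), np.int64(301)), (np.int64(507), np.int64(-23), np.int64(304)), (np.int64(508), np.int64(-23), np.int64(308)), (np.int64(507), np.int64(-23), np.int64(310)), (np.int64(507), np.int64(-23), np.int64(312)), (np.int64(506), np.int64(-24), np.int64(312))]
258 [(np.int64(402), np.int64(-43), np.int64(-1)), (np.int64(395), np.int64(-45), np.int64(0)), (np.int64(388), np.int64(-47), np.int64(-1)), (np.int64(508), np.int64(-26), np.int64(293)), (np.int64(508), np.int64(-26), np.int64(296)), (np.int64(509), np.int64(-26), np.int64(301)), (np.int64(509), np.int64(-27), np.int64(305)), (np.int64(509), np.int64(-27), np.int64(308)), (np.int64(509), np.int64(-27), np.int64(311)), (np.int64(508), np.int64(-27), np.int64(311)), (np.int64(506), np.int64(-28), np.int64(311))]
268 [(np.int64(406), np.int64(-54), np.int64(0)), (np.int64(3
[... 6358 characters left out ...]
)), (np.int64(615), np.int64(-7), np.int64(151)), (np.int64(615), np.int64(-7), np.int64(154)), (np.int64(615), np.int64(-7), np.int64(156)), (np.int64(614), np.int64(-8), np.int64(158))]
305 [(np.int64(598), np.int64(-24), np.int64(61)), (np.int64(578), np.int64(-35), np.int64(13)), (np.int64(574), np.int64(-36), np.int64(12)), (np.int64(620), np.int64(-10), np.int64(144)), (np.int64(620), np.int64(-10), np.int64(148)), (np.int64(619), np.int64(-9), np.int64(151)), (np.int64(620), np.int64(-9), np.int64(155)), (np.int64(619), np.int64(-9), np.int64(157)), (np.int64(619), np.int64(-9), np.int64(161)), (np.int64(619), np.int64(-9), np.int64(163)), (np.int64(618), np.int64(-9), np.int64(163))]
```

View pics/w3c.png

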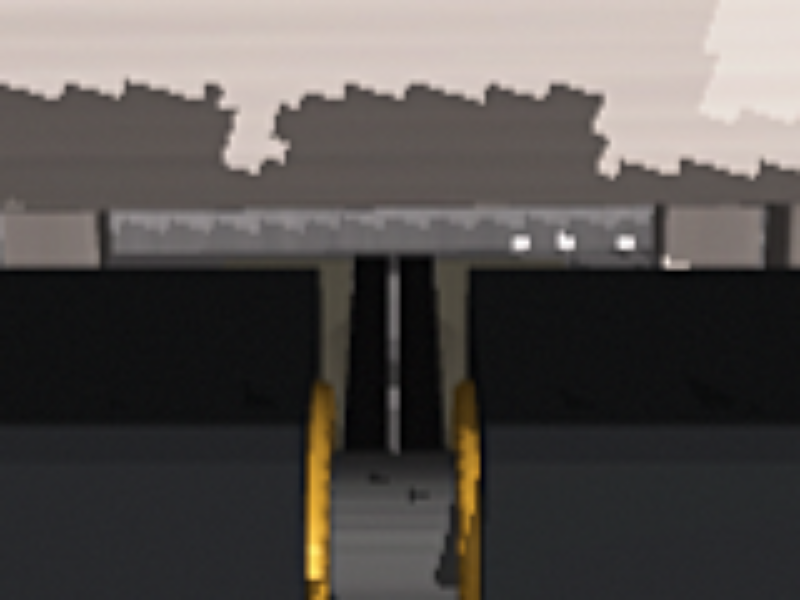

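The wrist depth shows the finger bottoms about 27 mm above the reported TCP, so the fingers passed over the tab. That explains the zero force. I'll check whether this also holds with the gripper open.

```bash
python3 - <<'E'
from h import *
from plant import r
for t,tcp,R in(('w1',(.229,.635,.198),None),('w2',(.474,-.0436,.1949),None),('w3',(.5827,-.015,.0454),None)):
    z=np.load(f'pics/{t}.npz');W=pts(z['d'],z['K'],z['T'])
    yaw=np.radians({'w1':-19.8,'w2':17.9,'w3':17.6}[t]);X=np.array([[np.cos(yaw),np.sin(yaw),0],[np.sin(yaw),-np.cos(yaw),0],[0,0,-1]])
    L=(W-np.array(tcp))@X.T*1000   # tool frame mm
    m=(np.abs(L[...,0])<16)&(L[...,2]<45)&(np.abs(L[...,1])<75)&(W[...,2]>tcp[2]-.02)&(W[...,2]>.064)
    v,u=np.where(m);Q=L[m]
    print(t,len(Q),'tool min/max',np.percentile(Q,[1,50,99],axis=0).round(1).tolist(),'deepest',Q[np.argsort(-Q[:,2])[:5]].round(0).tolist())
    T=z['T'];print(' cam in tool',((T[:3,3]-np.array(tcp))@X.T*1000).round(1),'fwd',(X@T[:3,2]).round(3))
print(r.get_state()['joints'].round(2) if hasattr(r.get_state()['joints'],'round') else r.get_state()['joints'])
E
```

```text
w1 9225 tool min/max [[-10.7, -58.6, -111.8], [8.1, -42.9, -73.3], [15.6, 60.5, -29.6]] deepest [[-1.0, 46.0, -26.0], [-2.0, 45.0, -27.0], [8.0, -44.0, -27.0], [8.0, -45.0, -27.0], [8.0, -46.0, -27.0]]
 cam in tool [  74.8    0.7 -186. ] fwd [-0.282  0.001  0.96 ]
w2 1680 tool min/max [[-9.9, -12.2, -103.2], [8.6, -1.0, -57.9], [13.5, 11.6, -28.4]] deepest [[8.0, -3.0, -26.0], [8.0, 2.0, -27.0], [8.0, -1.0, -27.0], [8.0, 1.0, -27.0], [8.0, -3.0, -27.0]]
 cam in tool [  76.1   -0.9 -185.1] fwd [-0.287  0.003  0.958]
w3 1687 tool min/max [[-10.6, -12.4, -105.0], [8.0, -1.1, -58.2], [13.3, 11.3, -28.2]] deepest [[8.0, -1.0, -26.0], [8.0, 2.0, -27.0], [8.0, 3.0, -27.0], [8.0, 0.0, -27.0], [8.0, 1.0, -27.0]]
 cam in tool [  74.    -1.3 -186. ] fwd [-0.276  0.005  0.961]
[ 17.98  20.74 -21.74   0.44 -47.32  89.32]
```

The offset is the same open or closed. The real fingertips sit at reported TCP z + 27 mm, not −11 mm, so I'll use the camera-measured tip. Next I back off, go lower and push again.

```bash
python3 -m inch '[{"x":-1,"y":0,"z":0,"yaw":0},{"x":-1,"y":0,"z":0,"yaw":0},{"x":-1,"y":0,"z":0,"yaw":0},{"x":-1,"y":0,"z":0,"yaw":0},{"x":0,"y":0,"z":0,"yaw":0}]'
python3 -m inch '[{"x":0,"y":0,"z":0.7,"yaw":0},{"x":0,"y":0,"z":0.5,"yaw":0},{"x":0,"y":0,"z":0.2,"yaw":0},{"x":0,"y":0,"z":0,"yaw":0}]'
```

```text
time_s: 4.88
tcp_pos: [0.4911, -0.044, 0.0425]
eef_rot: [179.7, -0.1, 17.6]
contact_force: [-0.9, 0.3, 0.1]
gripper_width: 0.0007
time_s: 5.22
tcp_pos: [0.4911, -0.0444, 0.0089]
eef_rot: [179.7, -0.4, 17.6]
contact_force: [-0.1, -0.1, 0.9]
gripper_width: 0.0006
```

```bash
python3 -m inch '[{"x":0.7,"y":-0.05,"z":0,"yaw":0},{"x":0.4,"y":0,"z":0,"yaw":0},{"x":0.3,"y":0,"z":0,"yaw":0},{"x":0.3,"y":0,"z":0,"yaw":0}]'
python3 -m inch '[{"x":0.3,"y":0,"z":0,"yaw":0},{"x":0.3,"y":0,"z":0,"yaw":0}]'
```

```text
time_s: 5.55
tcp_pos: [0.5297, -0.0308, 0.0096]
eef_rot: [179.7, -0.1, 17.5]
contact_force: [-5.1, 0.3, 3.0]
gripper_width: 0.0003
time_s: 5.72
tcp_pos: [0.5438, -0.0262, 0.0096]
eef_rot: [179.7, 0.1, 17.5]
contact_force: [-4.3, 0.5, 2.6]
gripper_width: 0.0004
```

```bash
python3 -m inch '[{"x":0.3,"y":0,"z":0,"yaw":0},{"x":0.3,"y":0,"z":0,"yaw":0},{"x":0.25,"y":0,"z":0,"yaw":0}]'
python3 -m inch '[{"x":0.2,"y":0,"z":0,"yaw":0}]'
python3 -m inch '[{"x":0.15,"y":0,"z":0,"yaw":0}]'
```

```text
time_s: 5.97
tcp_pos: [0.5656, -0.0191, 0.0096]
eef_rot: [179.7, 0.1, 17.5]
contact_force: [-5.1, 0.8, 2.0]
gripper_width: 0.0005
time_s: 6.05
tcp_pos: [0.5711, -0.0173, 0.0096]
eef_rot: [179.7, 0.1, 17.5]
contact_force: [-4.1, 0.5, 2.3]
gripper_width: 0.0008
time_s: 6.13
tcp_pos: [0.5728, -0.0169, 0.0092]
eef_rot: [179.8, 0.4, 17.5]
contact_force: [-18.6, -3.2, 16.3]
gripper_width: 0.0003
```

The stop was felt at 18.6 N, at the predicted long position of 0.5395 m. Now I back off, rise and check.

```bash
python3 -m inch '[{"x":0.05,"y":0,"z":0,"yaw":0},{"x":0,"y":0,"z":0,"yaw":0},{"x":-0.6,"y":0,"z":0,"yaw":0},{"x":-1,"y":0,"z":0,"yaw":0},{"x":-0.6,"y":0,"z":0,"yaw":0}]'
python3 -m inch '[{"x":0,"y":0,"z":-1,"yaw":0},{"x":0,"y":0,"z":-1,"yaw":0},{"x":0,"y":0,"z":-1,"yaw":0},{"x":0,"y":0,"z":-1,"yaw":0},{"x":0,"y":0,"z":0,"yaw":0}]'
python3 - <<'E'
from h import *
p,d,W=snap('wrist','w4')
m=(W[...,2]>.066)&(W[...,2]<.112)&(np.hypot(W[...,0]-.6463,W[...,1]-.0074)<.05)
t=W[m];print('wing',t.mean(0),cv2.minAreaRect(t[:,:2].astype(np.float32)))
e=np.array([.951,.309]);n=np.array([-.309,.951])
Lg=W[...,:2]@e;Lt=W[...,:2]@n
k=(W[...,2]>.03)&(W[...,2]<.075)&(abs(Lt+.1927)<.025)&(Lg>.48)&(Lg<.575)
print('min long of tab/housing',np.percentile(Lg[k],[0.5,2]))
E
```

```text
time_s: 6.55
tcp_pos: [0.5259, -0.0325, 0.0096]
eef_rot: [179.7, 0.2, 17.6]
contact_force: [-0.2, -0.7, -0.4]
gripper_width: 0.0004
time_s: 6.97
tcp_pos: [0.5285, -0.0322, 0.1143]
eef_rot: [179.6, -0.2, 17.6]
contact_force: [1.3, 0.7, 0.4]
gripper_width: 0.0003
wing [0.64497767 0.00625315 0.09258681] ((0.6449488997459412, 0.007171612232923508), (0.014654655940830708, 0.06998908519744873), 17.124794006347656)
min long of tab/housing [0.5494004  0.54988864]
```

View pics/w4.png

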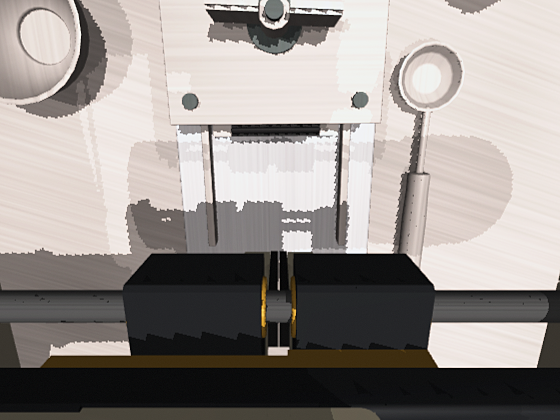

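The tab now sits against the housing (row 130, near face at long 0.549, which is home). The wings are crosswise at wing ≈ 1.58 rad, so about 270° remain. I'll bring the fingertip in behind the left wing.

```bash
python3 -m inch '[{"x":1,"y":-0.3,"z":0,"yaw":-0.1},{"x":1,"y":-0.3,"z":0,"yaw":0},{"x":1,"y":-0.3,"z":0,"yaw":0},{"x":1,"y":-0.2,"z":0,"yaw":0},{"x":0,"y":0,"z":0,"yaw":0}]'
```

```text
time_s: 7.43
tcp_pos: [0.6215, 0.0274, 0.1131]
eef_rot: [179.6, -0.7, 17.8]
contact_force: [0.3, -0.9, 0.1]
gripper_width: 0.0004
```

```bash
python3 - <<'E'
from h import *
p,d,W=snap('wrist','w5')
from plant import r
s=r.get_state();print(np.round(s['tcp_pos'],4))
E
```

```text
[0.6196 0.0266 0.1127]
```

```bash
python3 -m inch '[{"x":0,"y":0,"z":0.6,"yaw":0},{"x":0,"y":0,"z":0.6,"yaw":0},{"x":0,"y":0,"z":0.6,"yaw":0},{"x":0,"y":0,"z":0.4,"yaw":0},{"x":0,"y":0,"z":0.2,"yaw":0}]'
python3 -m inch '[{"x":0,"y":0,"z":0,"yaw":0}]'
```

```text
time_s: 7.9
tcp_pos: [0.6213, 0.0262, 0.0491]
eef_rot: [179.6, -0.8, 17.8]
contact_force: [-0.8, -1.0, -0.5]
gripper_width: 0.0005
time_s: 7.98
tcp_pos: [0.6202, 0.0257, 0.0476]
eef_rot: [179.6, -0.6, 17.8]
contact_force: [-0.1, -0.1, -0.0]
gripper_width: 0.0006
```

```bash
cat > w.py <<'E'
# tool position about the hub, in the rotating tool frame (want back~12.5, out~26), in mm
import numpy as np
from plant import r
s=r.get_state();y=np.radians(s['eef_rot'][2]);d=np.array([.6457,.0073])-np.array(s['tcp_pos'][:2])
print('back %.1f out %.1f yaw %.1f z %.4f J6 %.0f F'%(1e3*(d@[np.cos(y),np.sin(y)]),1e3*(d@[np.sin(y),-np.cos(y)]),np.degrees(y),s['tcp_pos'][2],s['joints'][5]),np.round(s['contact_force'],1))
E
python3 -m inch '[{"x":0.15,"y":0,"z":-0.1,"yaw":0},{"x":0.1,"y":0,"z":0,"yaw":0},{"x":0.075,"y":-0.032,"z":0,"yaw":1},{"x":0.075,"y":-0.032,"z":0,"yaw":1},{"x":0.075,"y":-0.032,"z":0,"yaw":1}]'
python3 w.py
python3 -m inch '[{"x":0.075,"y":-0.032,"z":0,"yaw":1},{"x":0.075,"y":-0.032,"z":0,"yaw":1},{"x":0.075,"y":-0.032,"z":0,"yaw":1},{"x":0.075,"y":-0.032,"z":0,"yaw":1},{"x":0.075,"y":-0.032,"z":0,"yaw":1}]'
python3 w.py
```

```text
time_s: 8.4
tcp_pos: [0.6322, 0.0313, 0.053]
eef_rot: [179.8, -0.8, 5.4]
contact_force: [-1.5, 0.2, -2.2]
gripper_width: 0.0006
back 11.1 out 25.1 yaw 5.4 z 0.0530 J6 74 F [-1.5  0.2 -2.2]
time_s: 8.82
tcp_pos: [0.6416, 0.0355, 0.056]
eef_rot: [-179.8, -0.7, -15.7]
contact_force: [-0.6, 0.7, -1.4]
gripper_width: 0.0005
back 11.5 out 26.1 yaw -15.7 z 0.0560 J6 53 F [-0.6  0.7 -1.4]
```

```bash
python3 -m inch '[{"x":0.075,"y":-0.032,"z":0.06,"yaw":1},{"x":0.075,"y":-0.032,"z":0.06,"yaw":1},{"x":0.075,"y":-0.032,"z":0.06,"yaw":1},{"x":0.075,"y":-0.032,"z":0.06,"yaw":1},{"x":0.075,"y":-0.032,"z":0.06,"yaw":1}]'
python3 w.py
python3 -m inch '[{"x":0.075,"y":-0.032,"z":0.04,"yaw":1},{"x":0.075,"y":-0.032,"z":0.04,"yaw":1},{"x":0.075,"y":-0.032,"z":0.04,"yaw":1},{"x":0.075,"y":-0.032,"z":0.04,"yaw":1},{"x":0.075,"y":-0.032,"z":0.04,"yaw":1}]'
python3 w.py
```

```text
time_s: 9.23
tcp_pos: [0.6531, 0.0365, 0.0541]
eef_rot: [-179.4, -0.7, -36.7]
contact_force: [-3.4, 0.5, 1.5]
gripper_width: 0.0001
back 11.5 out 27.8 yaw -36.7 z 0.0541 J6 33 F [-3.4  0.5  1.5]
time_s: 9.65
tcp_pos: [0.6631, 0.0337, 0.054]
eef_rot: [-179.1, -0.4, -57.8]
contact_force: [-1.1, 0.0, 0.4]
gripper_width: 0.0008
back 13.1 out 28.8 yaw -57.8 z 0.0540 J6 12 F [-1.1  0.   0.4]
```

```bash
python3 -m inch '[{"x":0.085,"y":-0.015,"z":0.03,"yaw":1},{"x":0.085,"y":-0.015,"z":0.03,"yaw":1},{"x":0.085,"y":-0.015,"z":0.03,"yaw":1},{"x":0.085,"y":-0.015,"z":0.03,"yaw":1},{"x":0.085,"y":-0.015,"z":0.03,"yaw":1}]'
python3 w.py
python3 -m inch '[{"x":0.08,"y":-0.022,"z":0.03,"yaw":1},{"x":0.08,"y":-0.022,"z":0.03,"yaw":1},{"x":0.08,"y":-0.022,"z":0.03,"yaw":1},{"x":0.08,"y":-0.022,"z":0.03,"yaw":1},{"x":0.08,"y":-0.022,"z":0.03,"yaw":1}]'
python3 w.py
python3 -m inch '[{"x":0.08,"y":-0.025,"z":0.03,"yaw":1},{"x":0.08,"y":-0.025,"z":0.03,"yaw":1},{"x":0.08,"y":-0.025,"z":0.03,"yaw":1},{"x":0.08,"y":-0.025,"z":0.03,"yaw":1},{"x":0.08,"y":-0.025,"z":0.03,"yaw":1}]'
python3 w.py
```

```text
time_s: 10.07
tcp_pos: [0.6716, 0.027, 0.0543]
eef_rot: [-178.7, 0.1, -78.8]
contact_force: [-0.8, 1.0, -1.2]
gripper_width: 0.0007
back 14.3 out 29.2 yaw -78.8 z 0.0543 J6 -8 F [-0.8  1.  -1.2]
time_s: 10.48
tcp_pos: [0.6783, 0.0188, 0.0553]
eef_rot: [-178.5, 0.8, -99.8]
contact_force: [-1.2, 1.6, 0.0]
gripper_width: 0.0003
back 16.9 out 30.2 yaw -99.8 z 0.0553 J6 -28 F [-1.2  1.6  0. ]
time_s: 10.9
tcp_pos: [0.6827, 0.0101, 0.0568]
eef_rot: [-178.6, 1.7, -120.8]
contact_force: [-0.6, 1.1, -0.7]
gripper_width: 0.0004
back 21.3 out 30.4 yaw -120.8 z 0.0568 J6 -48 F [-0.6  1.1 -0.7]
```

First stroke done. I'll back off, lift and look.

```bash
python3 -m inch '[{"x":-0.6,"y":0,"z":0,"yaw":0},{"x":0,"y":0,"z":-1,"yaw":0},{"x":0,"y":0,"z":-1,"yaw":0},{"x":0,"y":0,"z":-1,"yaw":0},{"x":0,"y":0,"z":0,"yaw":0}]'
python3 - <<'E'
from h import *
for nm in('wrist','top'):
    p,d,W=snap(nm,nm+'6')
    m=(W[...,2]>.068)&(W[...,2]<.112)&(np.hypot(W[...,0]-.6457,W[...,1]-.0073)<.042)
    t=W[m];print(len(t),'wing',t.mean(0),cv2.minAreaRect(t[:,:2].astype(np.float32)))
E
python3 w.py
```

```text
time_s: 11.32
tcp_pos: [0.6908, 0.0236, 0.1382]
eef_rot: [-178.4, 1.8, -120.9]
contact_force: [-0.2, 0.3, 1.0]
gripper_width: 0.0001
2080 wing [0.64592907 0.00680194 0.09301693] ((0.6465921998023987, 0.007927700877189636), (0.017468545585870743, 0.06956463307142258), 75.5684814453125)
52 wing [0.64506705 0.00822852 0.0935257 ] ((0.6479082703590393, 0.007813355885446072), (0.015646059066057205, 0.06801741570234299), 74.38494110107422)
back 36.1 out 28.5 yaw -120.9 z 0.1340 J6 -49 F [ 0.4  0.  -1.1]
```

View pics/wrist6.png

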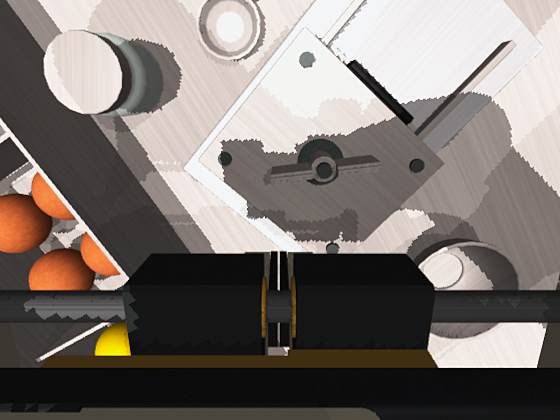

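The camera shows the screw has turned about 121°; the wing axis now points at −14.4° and about 148° remain. I'll unwind the wrist in the air for a second stroke on the other wing.

```bash
python3 -m inch '[{"x":0,"y":0,"z":0,"yaw":-1},{"x":0,"y":0,"z":0,"yaw":-1},{"x":0,"y":0,"z":0,"yaw":-1},{"x":0,"y":0,"z":0,"yaw":-1},{"x":0,"y":0,"z":0,"yaw":-1}]' >/dev/null
python3 -m inch '[{"x":0,"y":0,"z":0,"yaw":-1},{"x":0,"y":0,"z":0,"yaw":-1},{"x":0,"y":0,"z":0,"yaw":-1},{"x":0,"y":0,"z":0,"yaw":-1},{"x":0,"y":0,"z":0,"yaw":-1}]' >/dev/null
python3 -m inch '[{"x":0,"y":0,"z":0,"yaw":-1},{"x":0,"y":0,"z":0,"yaw":-1},{"x":0,"y":0,"z":0,"yaw":-1},{"x":0,"y":0,"z":0,"yaw":-1},{"x":0,"y":0,"z":0,"yaw":-1}]' >/dev/null
python3 -m inch '[{"x":0,"y":0,"z":0,"yaw":-1},{"x":0,"y":0,"z":0,"yaw":-1},{"x":0,"y":0,"z":0,"yaw":-1},{"x":0,"y":0,"z":0,"yaw":-1},{"x":0,"y":0,"z":0,"yaw":-1}]'
python3 -m inch '[{"x":0,"y":0,"z":0,"yaw":-1},{"x":0,"y":0,"z":0,"yaw":-1},{"x":0,"y":0,"z":0,"yaw":-1},{"x":0,"y":0,"z":0,"yaw":-1},{"x":0,"y":0,"z":0,"yaw":-1}]' >/dev/null
python3 -m inch '[{"x":0,"y":0,"z":0,"yaw":-1},{"x":0,"y":0,"z":0,"yaw":-1},{"x":0,"y":0,"z":0,"yaw":-1},{"x":0,"y":0,"z":0,"yaw":-1},{"x":0,"y":0,"z":0,"yaw":-1}]' >/dev/null
python3 -m inch '[{"x":0,"y":0,"z":0,"yaw":-1},{"x":0,"y":0,"z":0,"yaw":-1},{"x":0,"y":0,"z":0,"yaw":-1},{"x":0,"y":0,"z":0,"yaw":-1},{"x":0,"y":0,"z":0,"yaw":-1}]' >/dev/null
python3 -m inch '[{"x":0,"y":0,"z":0,"yaw":-1},{"x":0,"y":0,"z":0,"yaw":-1},{"x":0,"y":0,"z":0,"yaw":-1},{"x":0,"y":0,"z":0,"yaw":-1},{"x":0,"y":0,"z":0,"yaw":-1}]'
python3 w.py
```

```text
time_s: 13.08
tcp_pos: [0.6852, 0.0277, 0.1204]
eef_rot: [-178.9, -0.4, -36.5]
contact_force: [0.8, 0.1, 0.6]
gripper_width: 0.0001
time_s: 14.75
tcp_pos: [0.6807, 0.0312, 0.1045]
eef_rot: [-179.6, -0.2, 48.3]
contact_force: [0.3, -0.9, -0.6]
gripper_width: 0.0001
back -41.1 out -10.2 yaw 48.3 z 0.1045 J6 120 F [ 0.3 -0.9 -0.6]
```

```bash
python3 -m inch '[{"x":0,"y":0,"z":-0.2,"yaw":-1},{"x":0,"y":0,"z":-0.2,"yaw":-1},{"x":0,"y":0,"z":-0.1,"yaw":-1},{"x":0,"y":0,"z":0,"yaw":-1},{"x":0,"y":0,"z":0,"yaw":-1}]'
python3 -m inch '[{"x":0,"y":0,"z":0,"yaw":-1},{"x":-1,"y":-1,"z":0,"yaw":-0.4},{"x":-1,"y":-1,"z":0,"yaw":0},{"x":0,"y":-0.1,"z":0,"yaw":0},{"x":0,"y":0,"z":0,"yaw":0}]'
python3 w.py
```

```text
time_s: 15.17
tcp_pos: [0.6794, 0.0319, 0.1132]
eef_rot: [-179.4, -0.2, 69.5]
contact_force: [-1.0, 0.8, -0.4]
gripper_width: 0.0003
time_s: 15.58
tcp_pos: [0.6123, -0.0025, 0.1086]
eef_rot: [-179.1, -0.1, 75.9]
contact_force: [1.2, 1.0, 0.2]
gripper_width: 0.0003
back 17.6 out 30.0 yaw 75.9 z 0.1086 J6 149 F [1.2 1.  0.2]
```

```bash
python3 -m inch '[{"x":-0.15,"y":0.15,"z":0.5,"yaw":0},{"x":0,"y":0,"z":0.6,"yaw":0},{"x":0,"y":0,"z":0.6,"yaw":0},{"x":0,"y":0,"z":0.4,"yaw":0},{"x":0,"y":0,"z":0.1,"yaw":0}]'
python3 w.py
python3 -m inch '[{"x":0,"y":0,"z":0,"yaw":0}]' >/dev/null
python3 w.py
```

```text
time_s: 16.0
tcp_pos: [0.6176, -0.0062, 0.05]
eef_rot: [-179.2, -0.2, 75.9]
contact_force: [-0.2, 0.4, 0.1]
gripper_width: 0.0003
back 20.0 out 24.0 yaw 75.9 z 0.0500 J6 149 F [-0.2  0.4  0.1]
back 20.0 out 24.2 yaw 75.9 z 0.0484 J6 149 F [-0.5  0.1  0.7]
```

```bash
python3 -m inch '[{"x":0.15,"y":-0.08,"z":-0.1,"yaw":0},{"x":0.12,"y":0,"z":0,"yaw":0},{"x":0.08,"y":-0.03,"z":0,"yaw":1},{"x":0.08,"y":-0.03,"z":0,"yaw":1},{"x":0.08,"y":-0.03,"z":0,"yaw":1}]' >/dev/null
python3 w.py
python3 -m inch '[{"x":0.08,"y":-0.03,"z":0,"yaw":1},{"x":0.08,"y":-0.03,"z":0,"yaw":1},{"x":0.08,"y":-0.03,"z":0,"yaw":1},{"x":0.08,"y":-0.03,"z":0,"yaw":1},{"x":0.08,"y":-0.03,"z":0,"yaw":1}]' >/dev/null
python3 w.py
```

```text
back 11.7 out 25.5 yaw 63.6 z 0.0521 J6 136 F [ 0.3 -3.1 -1.6]
back 12.4 out 26.7 yaw 42.6 z 0.0543 J6 114 F [-1.1 -2.  -0.8]
```

```bash
python3 -m inch '[{"x":0.085,"y":-0.025,"z":0.05,"yaw":1},{"x":0.085,"y":-0.025,"z":0.05,"yaw":1},{"x":0.085,"y":-0.025,"z":0.05,"yaw":1},{"x":0.085,"y":-0.025,"z":0.05,"yaw":1},{"x":0.085,"y":-0.025,"z":0.05,"yaw":1}]' >/dev/null
python3 w.py
python3 -m inch '[{"x":0.085,"y":-0.025,"z":0.03,"yaw":1},{"x":0.085,"y":-0.025,"z":0.03,"yaw":1},{"x":0.085,"y":-0.025,"z":0.03,"yaw":1},{"x":0.085,"y":-0.025,"z":0.03,"yaw":1},{"x":0.085,"y":-0.025,"z":0.03,"yaw":1}]' >/dev/null
python3 w.py
```

```text
back 11.6 out 27.1 yaw 21.6 z 0.0527 J6 92 F [-2.6 -0.1  2.1]
back 12.3 out 27.7 yaw 0.6 z 0.0527 J6 70 F [-1.7 -0.2  0.4]
```

```bash
python3 -m inch '[{"x":0.085,"y":-0.025,"z":0.03,"yaw":1},{"x":0.085,"y":-0.025,"z":0.03,"yaw":1},{"x":0.085,"y":-0.025,"z":0.03,"yaw":1},{"x":0.085,"y":-0.025,"z":0.03,"yaw":1},{"x":0.085,"y":-0.025,"z":0.03,"yaw":1}]' >/dev/null
python3 w.py
```

```text
back 12.9 out 28.2 yaw -20.4 z 0.0527 J6 50 F [-2.3 -0.1  0.7]
```

```bash
python3 -m inch '[{"x":0.09,"y":-0.02,"z":0.03,"yaw":1},{"x":0.09,"y":-0.02,"z":0.03,"yaw":1},{"x":0.09,"y":-0.02,"z":0.03,"yaw":1},{"x":0.09,"y":-0.02,"z":0.03,"yaw":1},{"x":0.09,"y":-0.02,"z":0.03,"yaw":1}]' >/dev/null
python3 w.py
python3 -m inch '[{"x":0.1,"y":-0.02,"z":0.03,"yaw":1},{"x":0.1,"y":-0.02,"z":0.03,"yaw":1},{"x":0.1,"y":-0.02,"z":0.03,"yaw":1},{"x":0.1,"y":-0.02,"z":0.03,"yaw":1}]' >/dev/null
python3 w.py
```

```text
back 13.4 out 28.6 yaw -41.3 z 0.0526 J6 29 F [-1.8  0.2  0.8]
back 13.8 out 28.9 yaw -58.1 z 0.0525 J6 13 F [-1.8  1.7  0.1]
```

```bash
python3 -m inch '[{"x":0.1,"y":-0.02,"z":0.03,"yaw":1},{"x":0.1,"y":-0.02,"z":0.03,"yaw":1}]' >/dev/null
python3 w.py
python3 -m inch '[{"x":0.1,"y":-0.01,"z":0.03,"yaw":1}]' >/dev/null
python3 w.py
python3 -m inch '[{"x":0.08,"y":0,"z":0,"yaw":0.2}]' >/dev/null
python3 w.py
```

```text
back 14.2 out 28.9 yaw -66.5 z 0.0526 J6 5 F [-1.1  0.7 -0.1]
back 14.4 out 28.9 yaw -70.7 z 0.0526 J6 1 F [ 0.2  2.3 -1.1]
back 14.1 out 28.9 yaw -71.7 z 0.0528 J6 0 F [-3.4  8.6 -4. ]
```

```bash
python3 -m inch '[{"x":0.1,"y":0,"z":0,"yaw":0}]' >/dev/null
python3 w.py
python3 -m inch '[{"x":0.1,"y":0,"z":0,"yaw":0}]' >/dev/null
python3 w.py
```

```text
back 14.0 out 29.0 yaw -71.7 z 0.0527 J6 0 F [-7.1 14.3  0.8]
back 14.2 out 29.0 yaw -71.6 z 0.0528 J6 1 F [-5.1 10.7  0.9]
```

The position no longer advances under 10–14 N, so the screw is at its stop. I'll hold, back off, lift and check.

```bash
python3 -m inch '[{"x":0.12,"y":0,"z":0,"yaw":0},{"x":0.12,"y":0,"z":0,"yaw":0},{"x":0.1,"y":0,"z":0,"yaw":0},{"x":-0.4,"y":0,"z":0,"yaw":0},{"x":-0.4,"y":0,"z":0,"yaw":0}]'
python3 -m inch '[{"x":0,"y":0,"z":-0.8,"yaw":0},{"x":0,"y":0,"z":-1,"yaw":0},{"x":0,"y":0,"z":-1,"yaw":0},{"x":0,"y":0,"z":-1,"yaw":0},{"x":0,"y":0,"z":0,"yaw":0}]'
python3 - <<'E'
from h import *
for nm in('wrist','top'):
    p,d,W=snap(nm,nm+'7')
    m=(W[...,2]>.068)&(W[...,2]<.112)&(np.hypot(W[...,0]-.6457,W[...,1]-.0073)<.042)
    t=W[m];print(len(t),'wing',t.mean(0),cv2.minAreaRect(t[:,:2].astype(np.float32)))
    e=np.array([.951,.309]);n=np.array([-.309,.951]);Lg=W[...,:2]@e;Lt=W[...,:2]@n
    k=(W[...,2]>.03)&(W[...,2]<.075)&(abs(Lt+.1927)<.025)&(Lg>.48)&(Lg<.575)
    if k.sum():print('tab near face',np.percentile(Lg[k],[.5,2]))
E
python3 w.py
```

```text
time_s: 19.83
tcp_pos: [0.6625, 0.0503, 0.0544]
eef_rot: [179.5, 1.6, -71.1]
contact_force: [-0.3, -0.3, 0.5]
gripper_width: 0.0003
time_s: 20.25
tcp_pos: [0.6633, 0.0529, 0.1545]
eef_rot: [179.5, 1.4, -70.6]
contact_force: [1.1, -1.2, 0.8]
gripper_width: 0.0004
1684 wing [0.64710874 0.00677818 0.09374877] ((0.6465498805046082, 0.007556691765785217), (0.06982288509607315, 0.017327621579170227), 26.136747360229492)
tab near face [0.54941381 0.54977676]
5 wing [0.64773601 0.0118456  0.08582492] ((0.6503161191940308, 0.009899746626615524), (0.00812641903758049, 0.01633770950138569), 51.65003967285156)
tab near face [0.55091149 0.55119665]
back 38.0 out 29.6 yaw -70.7 z 0.1502 J6 -0 F [-0.6  0.1 -0.4]
```

View pics/wrist7.png

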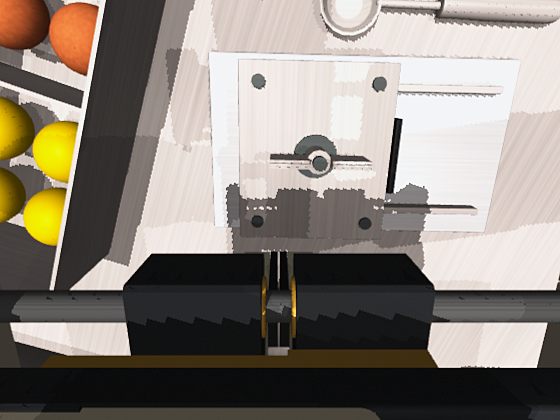

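The wings look parallel to the housing edges, but the rectangle fit is noisy. I'll fit the wing's top edge more carefully.

```bash
python3 - <<'E'
from h import *
for t in('w4','wrist6','wrist7'):
    z=np.load(f'pics/{t}.npz');W=pts(z['d'],z['K'],z['T'])
    rr=np.hypot(W[...,0]-.6457,W[...,1]-.0073)
    m=(W[...,2]>.0985)&(W[...,2]<.106)&(rr>.012)&(rr<.038)
    Q=W[m][:,:2];f=cv2.fitLine(Q.astype(np.float32),cv2.DIST_HUBER,0,.001,.01).ravel()
    print(t,len(Q),'wing dir',np.degrees(np.arctan2(f[1],f[0])),f[2:])
    h=(np.abs(W[...,2]-.06)<.004);v,u=np.where(h&(np.hypot(W[...,0]-.6457,W[...,1]-.0073)<.1))
    c=cv2.minAreaRect(W[v,u][:,:2].astype(np.float32));print('  housing',c)
E
python3 - <<'E'
import cv2
p=cv2.imread('pics/wrist7.png')[50:240,200:420];cv2.imwrite('pics/wrist7c.png',cv2.resize(p,None,fx=3.6,fy=3.1*1.0,interpolation=cv2.INTER_CUBIC))
E
```

```text
w4 1167 wing dir -74.185646 [0.6477384  0.00101411]
  housing ((0.620734691619873, -0.0007125437259674072), (0.08138489723205566, 0.14059937000274658), 17.595115661621094)
wrist6 714 wing dir -23.705898 [0.6465944  0.00788256]
  housing ((0.6430691480636597, 0.00706087052822113), (0.12793022394180298, 0.14026428759098053), 18.151269912719727)
wrist7 622 wing dir 17.560375 [0.6458945  0.00736806]
  housing ((0.6428399682044983, 0.006944030523300171), (0.12775646150112152, 0.1402379274368286), 18.057252883911133)
```

The wing top edge is at 17.6° and the housing at 18.1°, so the screw is tight to within about 0.01 rad. The tab is home too. I'll rise a bit more and hand in after a quick bystander check.

```bash
python3 -m inch '[{"x":0,"y":0,"z":-1,"yaw":0},{"x":0,"y":0,"z":-1,"yaw":0},{"x":0,"y":0,"z":0,"yaw":0},{"x":0,"y":0,"z":0,"yaw":0}]'
python3 - <<'E'
from h import *
from plant import r
p,d,W=snap('scene','s9')
q=np.load('pics/scene0.npz')['p'].astype(int)
for n,(u,v,w) in dict(bowl=(330,215,18),jar=(233,257,12),spoonbowl=(238,243,8),spoon=(227,215,10),onion=(410,188,14),spatula=(430,190,20),pan=(110,208,35),ramekin=(134,254,14)).items():
    print(n,'mean diff',np.abs(p[v-w:v+w,u-w:u+w].astype(int)-q[v-w:v+w,u-w:u+w]).mean().round(1))
s=r.get_state();print(np.round(s['contact_force'],1),np.round(s['qd'],1))
r.close_job()
E
```

```text
time_s: 20.68
tcp_pos: [0.6592, 0.0529, 0.1976]
eef_rot: [178.8, 1.5, -70.6]
contact_force: [-0.7, 0.3, -0.4]
gripper_width: 0.0003
bowl mean diff 23.2
jar mean diff 7.7
spoonbowl mean diff 7.0
spoon mean diff 6.8
onion mean diff 5.3
spatula mean diff 5.8
pan mean diff 6.0
ramekin mean diff 6.2
[ 0.6 -0.1  0.5] [-0.2  0.4 -0.4  0.1  0.4  0. ]
the job is handed in; nothing more can be done
```

I pushed the cassette home by its tab with the closed fingertips, then turned the wing screw tight with two fingertip strokes. I handed the job in at about 20.7 s of the 54 s; no verdict is reported.

**Last checks**
- **Cassette:** I felt the stop at about 19 N. The tab's near face measured 0.549 m along the slicer axis, which is the home position, and was unchanged after the screw was turned.
- **Wing screw:** The finger stopped advancing under 10–14 N. A line fitted to the wing tops gave 17.6°, against 18.1° for the housing, so the screw is tight within about 0.01 rad.
- **Clear of everything:** The force reading was about zero, and the fingertips were about 0.22 m above the counter.
- **Bystanders:** Seven of the eight image patches compared looked unchanged. The bowl's patch differed more (23 against 5–8 elsewhere). I put that down to the arm or its shadow and did not look further. By the tool track, the fingertips never came low near the bowl.

**What disagreed or failed**
- **Fingertip position:** The wrist camera put the fingertips about 27 mm behind the reported TCP, where the tool description says 11 mm ahead. Because of this, the first push passed over the tab without touching it. I used the camera's value from then on.
- **Wing angle:** A rough rectangle fit of the wing read 26°. I took the more careful line fit instead. On the two earlier pictures, that line fit had differed from the rectangle fit by about 9°.
- **Refused calls:** My first moves were refused because each row needs all four keys. Nothing moved.

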